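# Swing a square tube in behind the keeper post of a stock bay

### The job

Put the yellow square tube away in the blue stock bay by pushing it along the bench with the fingertips: push one end to angle it past the steel post at the mouth, push the other end to slide it in behind the post, and swing it round until it lies flat on the bench, fully home with its whole length against the bay's back rail. Do not pick the tube up or tip it, and leave the other parts and tools where they are.

Things in the scene. Friction and masses are not known exactly. Their poses are not given: they have to be found in the camera images.
- tube_mid (a point): centre of the loose yellow square steel tube with dark ends and two dark bands: 220 mm long, 30 x 30 mm section, about 0.3 kg, flat on the bench. y axis along its length, z up. It starts outside the mouth, off to the bay's -y side, roughly parallel to the back rail (its y within 0.25 rad of the bay's y); its +y end is the one that can go in behind the post
- bay: fixed blue three-sided stock bay, open on top and towards the robot, no floor of its own. Origin on the bench at the middle of the back rail's inner face; x points into the rail (away from the mouth), y along it, z up. Rail 320 mm long. Cheeks: inner faces at y = +140 mm (reaching out to x = -100 mm) and y = -140 mm (out to x = -70 mm). Walls 20 mm thick, 40 mm high
- post: fixed round steel post with a red band, 25 mm diameter, 60 mm tall, at the mouth of the bay, 100 mm out from the back rail's inner face and 45 to 75 mm to the +y side of the bay's middle. Origin on the bench at its axis. The gap from the post to the -y cheek is shorter than the tube
- casting_a: orange-brown cast ring, 72 mm across, 42 mm tall, with a side spigot, loose bystander; origin under its centre
- casting_b: smaller orange-brown cast ring, 60 mm across, 38 mm tall, with a side spigot, loose bystander; origin under its centre
- jar: glass jar with a steel cap, 52 mm across, 90 mm tall, loose bystander; origin under its centre
- socket: steel deep socket, 28 mm across, 50 mm tall, standing, loose bystander; origin under its centre
- bolt: bolt standing on its dark 32 mm head, 51 mm tall, loose bystander; origin under its centre
- bearing: steel bearing ring lying flat, 48 mm across, 16 mm tall, loose bystander; origin under its centre
- bush: brass bush standing on end, 38 mm across, 34 mm tall, loose bystander beside the tube; origin under its centre
- spanner: steel spanner lying flat, 180 mm long, loose bystander; origin under its middle, its x axis along its length
Mind the look-alikes: they are no part of the job. Of the things shaped like the part that bears tube_mid, the yellow one is meant.

How it is judged:
By the outcome, as a careful person would: the job done as asked, in the order asked, and still so for the second after the job is handed in, with the robot touching nothing.
It also fails if it takes over 72 s, if anything falls off the work surface, if the arm or the gripper's body presses on something with over 40 N, if the wrist force passes 120 N, or if a joint passes its speed limit or range.

### The arm

A 6-joint arm with a two-finger parallel gripper is mounted at the origin on the work surface. World frame = base frame: x ahead of the robot, y to its left, z up, the work surface at z = 0. Lengths are in m, angles in rad, forces in N, time in s.
With the tool pointing down it reaches from about 0.3 to 0.85 m from the base axis. Payload 4.2 kg.
Tool frame: the origin (TCP) lies at the very end of the fingers, on their centre line; the grasp point (between the pads) lies 19 mm behind it; y points along the fingers, z is the direction in which the jaws open and shut, and the axes are right-handed (so a half turn about y gives the same grasp; the last joint's range is limited). The gripper opens to 91 mm and grips with 3 to 60 N. Pads are 32 mm wide; open, the fingers measure 118 mm over their backs; the gripper's body (76 mm by 178 mm) begins 60 mm behind the grasp point.
Start: joints at [-1.174, 0.32, 1.565, -0, 1.257, -0.02], TCP at [0.233, -0.526, 0.214] pointing down, gripper open.
Joint ranges: [-3.11, 3.11], [-0.84, 2.01], [0.21, 2.61], [-1.34, 4.49], [0.05, 2.63], [-2.56, 2.56]. Speed limits (rad/s): [2.57, 2.57, 3.14, 3.14, 3.14, 3.14].

### API

Orientations are given as a rotation vector (axis times angle).
In Python, from workcell import monitor, vision, workorder gives the robot as it stands. The module is installed in compiled form; this text tells all that it offers.
- The arm moves only by the tool drive_tool, never from a script. Its argument "series" is a list of rows, each a list of 3 entries, a list of its own where there are three numbers: the shift along the tool's x, y, z in units of 30 mm (1.0 is 30 mm), then the turn, a rotation vector about the tool's x, y, z in units of 6 degrees (1.0 is 6 degrees), then the finger opening in mm, from 0 to 91.2. In form: [[[tx, ty, tz], [rx, ry, rz], fingers], ...]. A call has 1 to 10 rows; each row is the pose to reach, as a shift and turn from the pose commanded when the call began, along the tool's axes at that moment; what a row does not reach only later rows make up. A row lasts 1/8 s, in which the tool goes at most 62.5 mm and 10.7 degrees, less where a joint would pass 70% of its speed; a pose out of reach is approached as far as the arm can. A call with a gripper value outside its range is refused whole. The fingers move at their own pace and stop on an object; "newtons" is the grip in N (left out, the last holds). Time passes only in rows, so rows that repeat a pose let the fingers close. It gives the time, the measured TCP pose, the force and the opening at its end, in the units of the state.
- monitor.observe(): the state, without advancing time (a new reading comes with each control period).
- vision.capture(name): name is "scene" or "side" or "wrist"; returns a dict with "pixels" (420x560x3 uint8, red, green, blue), "vfov" (degrees; the focal length in pixels is half the picture's height over the tangent of half this angle, whatever the lens; pixels are square), "cx", "cy" (the principal point, pixels), "rvec" (rotation vector, rad) and "tvec" (3), from world to camera coordinates, as OpenCV has them. Camera axes: x right, y down, z forward; pixel columns grow to the right and rows downward; lengths in m; the calibration is good to about 2 mm. A picture is of the moment at which its call begins. There is no depth.
- workorder.finish_job(): hands the job in, once; it reports no verdict.
The state is a dict: "time_s": time; "joints": joint angles; "dq": joint speeds; "joint_torque": joint torques, N m; "tcp_pos": TCP position; "tcp_rot": TCP orientation; "ft_force": force on the tool from outside, world axes, zero at the start; "wrist_torque": the same for the moment, N m; "gripper_width": finger opening in m.
Only numpy, scipy, OpenCV 4.12 (cv2) and the standard library are available. Lean on these libraries where they do the work, as an engineer would, in place of code of your own. Each camera call takes 0.05 s, during which the arm holds its last target. There are 200 camera calls.

## Working session

There is one attempt and no reset: what is moved stays moved. The work goes in short steps, Python scripts to look and compute and a tool call to move; the robot and the scene stay as the last step left them, time stands still between calls to the robot, and variables do not carry over. Pictures are saved under pics/ and viewed, about 8 in all and at most 12, crops included, and the job is handed in when it is done.

Besides the shell and the picture viewer there is one more tool, called as name(argument=value, ...), one argument or row to a line, values as JSON. drive_tool: Moves the arm, as the interface text tells. Its arguments: {"type":"object","properties":{"series":{"type":"array"},"newtons":{"type":"number"}},"required":["series"]}

```bash
mkdir -p pics; cat > h.py <<'E'
import numpy as np, cv2
from workcell import monitor, vision, workorder
def cap(n,f=None):
    d=vision.capture(n); 
    if f: cv2.imwrite('pics/'+f,cv2.cvtColor(d['pixels'],cv2.COLOR_RGB2BGR))
    return d
def K(d):
    f=210/np.tan(np.radians(d['vfov'])/2); return np.array([[f,0,d['cx']],[0,f,d['cy']],[0,0,1.]])
def ray(d,uv,z=0.):
    R=cv2.Rodrigues(np.array(d['rvec'],float))[0];t=np.array(d['tvec'],float)
    c=-R.T@t; out=[]
    for u,v in np.atleast_2d(uv):
        r=R.T@np.linalg.inv(K(d))@[u,v,1]; out.append(c+r*(z-c[2])/r[2])
    return np.array(out)
def proj(d,P):
    return cv2.projectPoints(np.array(P,float).reshape(-1,1,3),np.array(d['rvec'],float),np.array(d['tvec'],float),K(d),None)[0].reshape(-1,2)
E
python3 - <<'E'
from h import *
a=cap('scene','s0.png');b=cap('side','d0.png')
import pickle;pickle.dump((a,b),open('c0.pkl','wb'))
for d in(a,b):print(d['vfov'],d['cx'],d['cy'],d['rvec'],d['tvec'])
s=monitor.observe();print(s)
print(cv2.Rodrigues(np.array(s['tcp_rot']))[0].round(3))
E
```

```text
48.71311813576443 281.14829892659804 211.19113060450326 [ 1.70310692  1.81278641 -0.75174296] [ 0.05598091 -0.29848132  1.52426314]
55.41060716948268 275.3545505329458 209.5028665690221 [ 0.5154096  -2.61904252  1.26526944] [0.41620133 0.18219337 1.01537392]
{'time_s': 0.1, 'joints': array([-1.17399877e+00,  3.20196101e-01,  1.56555237e+00, -1.65250860e-05,
        1.25740707e+00, -1.99859430e-02]), 'dq': array([ 0.00150933, -0.00119062, -0.00264059,  0.00048466,  0.00011652,
       -0.0001957 ]), 'joint_torque': array([ 2.50730828e-06, -4.13334274e+01, -2.32510114e+01,  7.28705549e-02,
        4.21198178e-02, -5.60488650e-05]), 'tcp_pos': array([ 0.23259895, -0.52535463,  0.21322448]), 'tcp_rot': array([-0.42150542,  1.99334557, -1.99022609]), 'ft_force': array([-0.28944517,  0.51138358,  0.72374403]), 'wrist_torque': array([-0.02325986,  0.0012861 , -0.01204238]), 'gripper_width': 0.09153287940984703}
[[-0.914 -0.001  0.405]
 [-0.405  0.001 -0.914]
 [-0.    -1.    -0.002]]
```

View pics/s0.png

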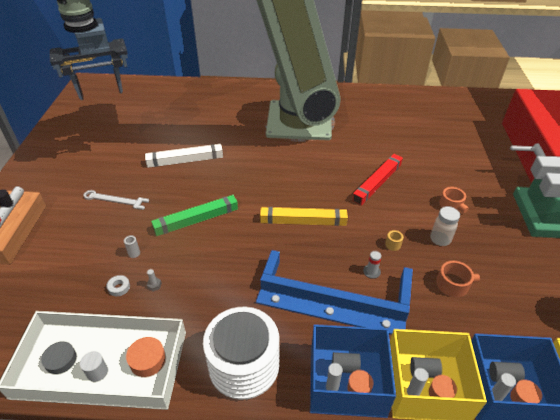

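View pics/d0.png

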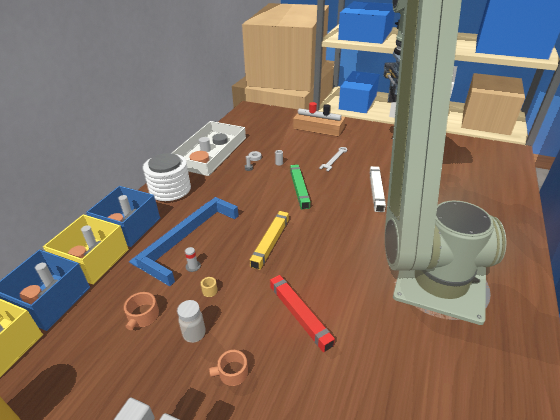

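The scene view shows bars at white (184,156), green (196,215), red (379,178) and yellow (304,216). The yellow one with dark ends and two bands is the tube. The bay is at (335,300), the post with its red band at (374,265) and the bush at (394,240). I'll take one enlarged crop to confirm and measure.

```bash
python3 - <<'E'
import cv2
a=cv2.imread('pics/s0.png')[190:340,240:440]
cv2.imwrite('pics/s0c.png',cv2.resize(a,None,fx=4,fy=4,interpolation=cv2.INTER_CUBIC))
E
```

```text
(no output)
```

View pics/s0c.png

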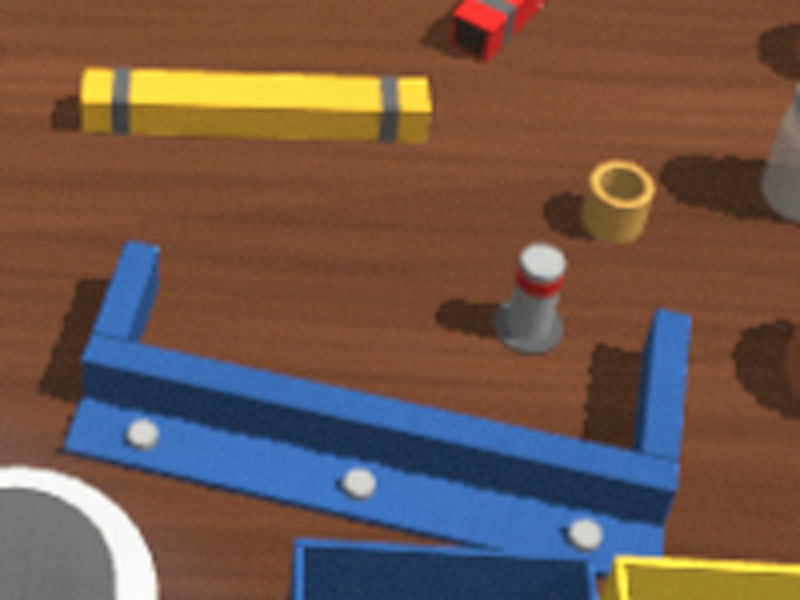

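The crop confirms the yellow tube, with its top running from (84,69)/(82,105) to (430,77)/(431,113) in crop pixels. The bay corners and the post top (543,260) are also clear.

```bash
cat > fit.py <<'E'
from h import *
import pickle
from scipy.optimize import least_squares
E
python3 - <<'E'
from fit import *
a,b=pickle.load(open('c0.pkl','rb'))
c=lambda L:np.array(L,float)/4+[240,190]
tube=ray(a,c([(84,69),(430,77),(431,113),(82,105)]),.03);print('tube',tube.round(4))
print('mid',tube.mean(0).round(4),np.linalg.norm(tube[1]-tube[0]))
# bay corners local (x,y,z)
L=[(-.07,-.14,.04),(-.07,-.16,.04),(.02,-.16,.04),(.02,.16,.04),(-.1,.14,.04),(-.1,.16,.04)]
px=c([(159,247),(128,243),(85,358),(674,490),(656,311),(690,316)])
W=ray(a,px,.04);
def T(p,l):
    l=np.array(l);C,S=np.cos(p[2]),np.sin(p[2]);return np.c_[p[0]+C*l[:,0]-S*l[:,1],p[1]+S*l[:,0]+C*l[:,1]]
r=least_squares(lambda p:(T(p,L)-W[:,:2]).ravel(),[.7,0,0]);p=r.x
print('bay',p.round(4),'resid',(r.fun.reshape(-1,2)*1000).round(1))
inv=lambda q:(np.array([[np.cos(p[2]),np.sin(p[2])],[-np.sin(p[2]),np.cos(p[2])]])@(np.atleast_2d(q)[:,:2]-p[:2]).T).T
post=ray(a,c([(543,262)]),.06);print('post',post,inv(post))
bush=ray(a,c([(621,183)]),.034);print('bush',bush,inv(bush))
print('tube in bay',inv(tube).round(4))
ty=tube[1]-tube[0];print('tube yaw', np.arctan2(-ty[0],ty[1]))
# side check: project
def world(l): return np.c_[T(p,l),np.array(l)[:,2]]
im=cv2.imread('pics/d0.png')
for q in np.r_[proj(b,tube),proj(b,world(L)),proj(b,post),proj(b,bush)]:cv2.circle(im,tuple(np.int32(q.round())),1,(255,0,255),-1)
cv2.imwrite('pics/chk.png',cv2.resize(im[180:310,120:320],None,fx=4,fy=4))
pickle.dump(p,open('bay.pkl','wb'))
E
```

```text
tube [[ 0.4486 -0.0816  0.03  ]
 [ 0.441   0.1393  0.03  ]
 [ 0.4734  0.1385  0.03  ]
 [ 0.4811 -0.0799  0.03  ]]
mid [0.461  0.0291 0.03  ] 0.22096953867306318
bay [ 0.6993  0.099  -0.2027] resid [[-0.3  0.1]
 [-2.5 -1.5]
 [ 2.1 -2.2]
 [ 2.4  1.7]
 [-1.7  0.3]
 [-0.   1.4]]
post [[0.61669868 0.19131963 0.06      ]] [[-0.09951841  0.07381619]]
bush [[0.52911043 0.24937111 0.034     ]] [[-0.19700067  0.11304481]]
tube in bay [[-0.2092 -0.2273]
 [-0.2611 -0.0125]
 [-0.2292 -0.0068]
 [-0.1778 -0.2192]]
tube yaw 0.034418629257485525
```

View pics/chk.png

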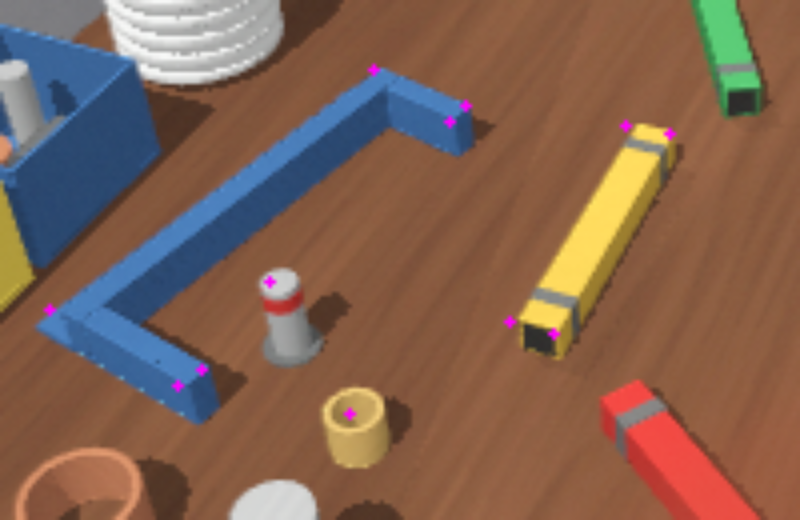

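```bash
cat > geo.py <<'E'
from fit import *
p=pickle.load(open('bay.pkl','rb'))
th=np.radians(35)
def b2w(q): q=np.atleast_2d(q);C,S=np.cos(p[2]),np.sin(p[2]);return np.c_[p[0]+C*q[:,0]-S*q[:,1],p[1]+S*q[:,0]+C*q[:,1]]
def w2b(q): q=np.atleast_2d(q)[:,:2]-p[:2];C,S=np.cos(p[2]),np.sin(p[2]);return np.c_[C*q[:,0]+S*q[:,1],-S*q[:,0]+C*q[:,1]]
E
python3 - <<'E'
from geo import *
a,b=pickle.load(open('c0.pkl','rb'))
c=lambda L:np.array(L,float)/4+[240,190]; e=lambda L:np.array(L,float)/4+[120,180]
act=ray(b,e([(638,124),(677,138),(520,317),(559,331)]),.03); pk=ray(b,e([(627,126),(671,134),(510,322),(554,334)]),.03)
print('side-scene tube',(act-pk).mean(0))
print('post side',ray(b,e([(281,281)]),.06), 'bay side', ray(b,e([(381,68),(214,378)]),.04)-ray(b,e([(375,70),(203,370)]),.04))
print('red side',ray(b,e([(602,400),(637,382)]),.03),'scene',ray(a,c([(455,15),(487,25)]),.03))
print('green',ray(a,[(237,198),(238,206)],.03))
print('jar',ray(a,[(445,240)],0))
s=monitor.observe()
R=cv2.Rodrigues(np.array(s['tcp_rot']))[0]
u=b2w([[np.sin(th),np.cos(th)]])[0]-p[:2]; n=b2w([[np.cos(th),-np.sin(th)]])[0]-p[:2]
Rt=np.c_[[*n,0],[0,0,-1],[*u,0]]
print('turn units',(cv2.Rodrigues(R.T@Rt)[0].ravel()/np.radians(6)).round(3))
for q in [(.405,.11,.12)]: print('shift',R.T@(np.array(q)-s['tcp_pos'])/.03)
E
```

```text
side-scene tube [-4.66009155e-03 -3.16448088e-03 -5.55111512e-17]
post side [[0.60979511 0.18847391 0.06      ]] bay side [[-3.06995395e-03 -4.01962720e-03  0.00000000e+00]
 [-1.02724114e-02  3.10507220e-03  1.11022302e-16]]
red side [[0.38830413 0.18013107 0.03      ]
 [0.37386326 0.15832803 0.03      ]] scene [[0.38086    0.15831587 0.03      ]
 [0.3892331  0.1788261  0.03      ]]
green [[ 0.41822372 -0.14714939  0.03      ]
 [ 0.44799492 -0.14078607  0.03      ]]
jar [[0.50343549 0.38112434 0.        ]]
turn units [ 1.0000e-02 -1.8251e+01 -1.4000e-02]
shift [-13.82830318   3.13432357 -17.03418369]
```

drive_tool(
  series=[
    [[-6.9,1.5,-8.5],[0,-9.1,0],0],
    [[-13.8,3.1,-17.0],[0,-18.25,0],0],
    [[-13.8,3.1,-17.0],[0,-18.25,0],0],
    [[-13.8,3.1,-17.0],[0,-18.25,0],0],
    [[-13.8,3.1,-17.0],[0,-18.25,0],0],
    [[-13.8,3.1,-17.0],[0,-18.25,0],0],
    [[-13.8,3.1,-17.0],[0,-18.25,0],0],
    [[-13.8,3.1,-17.0],[0,-18.25,0],0],
    [[-13.8,3.1,-17.0],[0,-18.25,0],0],
    [[-13.8,3.1,-17.0],[0,-18.25,0],0],
  ],
  newtons=20,
)

```text
time_s: 1.35
tcp_pos: [0.3951, 0.0735, 0.1261]
tcp_rot: [-1.469, 0.658, -0.659]
ft_force: [1.6, -0.6, -1.3]
gripper_width: 0.0004
```

```bash
sed -i "s/^th=/p=p-[.0025,.001,0]; th=/" geo.py; cat > go.py <<'E'
from geo import *
import sys
# args: x y z [thdeg]; prints shift and turn
def go(q,thd=35.):
    t=np.radians(thd);s=monitor.observe();R=cv2.Rodrigues(np.array(s['tcp_rot']))[0]
    u=b2w([[np.sin(t),np.cos(t)]])[0]-p[:2]; n=b2w([[np.cos(t),-np.sin(t)]])[0]-p[:2]
    Rt=np.c_[[*n,0],[0,0,-1],[*u,0]]
    print('shift',(R.T@(np.array(q)-s['tcp_pos'])/.03).round(2),'turn',(cv2.Rodrigues(R.T@Rt)[0].ravel()/np.radians(6)).round(2),'pos',s['tcp_pos'].round(4),s['ft_force'].round(1),'t',s['time_s'])
if __name__=='__main__': go([float(v) for v in sys.argv[1:4]],*[float(v) for v in sys.argv[4:5]])
E
python3 go.py .402 .108 .12
```

```text
shift [-0.71  0.2   0.94] turn [-0.   -0.28  0.01] pos [0.3951 0.0735 0.1261] [ 1.6 -0.6 -1.3] t 1.35
```

drive_tool(
  series=[
    [[-0.7,0.2,0.94],[0,-0.28,0],0],
    [[-0.7,0.2,0.94],[0,-0.28,0],0],
    [[-0.7,2.0,0.94],[0,-0.28,0],0],
    [[-0.7,2.0,0.94],[0,-0.28,0],0],
    [[-0.7,2.0,0.94],[0,-0.28,0],0],
  ],
)

```text
time_s: 1.98
tcp_pos: [0.4028, 0.1052, 0.0674]
tcp_rot: [-1.473, 0.641, -0.643]
ft_force: [0.4, 0.4, 0.3]
gripper_width: 0.0005
```

```bash
python3 go.py .402 .108 .008
```

```text
shift [-0.09  1.98  0.04] turn [-0.01 -0.08  0.01] pos [0.4028 0.1052 0.0674] [0.4 0.4 0.3] t 1.975
```

drive_tool(
  series=[
    [[0,1.2,0],[0,-0.08,0],0],
    [[0,1.95,0],[0,-0.08,0],0],
    [[0,1.95,0],[0,-0.08,0],0],
  ],
)

```text
time_s: 2.35
tcp_pos: [0.4025, 0.1054, 0.0083]
tcp_rot: [-1.476, 0.635, -0.635]
ft_force: [-0.2, -0.0, 0.1]
gripper_width: 0.0003
```

```bash
python3 - <<'E'
from go import *
c=np.array([-.208,-.162])
for t in (0,20,35,40):
    r=np.radians(t);q=c+.131*np.array([np.sin(r),np.cos(r)])-.031*np.array([np.cos(r),-np.sin(r)])
    print(t,q,b2w(q));go([*b2w(q)[0],.009])
E
```

```text
0 [-0.239 -0.031] [[0.45647053 0.11573159]]
shift [ 0.99 -0.02  1.54] turn [0.   0.01 0.  ] pos [0.4025 0.1054 0.0083] [-0.2 -0.   0.1] t 2.35
20 [-0.19232583 -0.02829764] [[0.50273303 0.10898169]]
shift [ 2.21 -0.02  2.51] turn [0.   0.01 0.  ] pos [0.4025 0.1054 0.0083] [-0.2 -0.   0.1] t 2.35
35 [-0.1582552  -0.03691021] [[0.53437204 0.09368602]]
shift [ 3.31 -0.02  2.92] turn [0.   0.01 0.  ] pos [0.4025 0.1054 0.0083] [-0.2 -0.   0.1] t 2.35
40 [-0.1475422  -0.04172176] [[0.54389697 0.08681615]]
shift [ 3.69 -0.02  3.  ] turn [0.   0.01 0.  ] pos [0.4025 0.1054 0.0083] [-0.2 -0.   0.1] t 2.35
```

drive_tool(
  series=[
    [[0.2,0,0.3],[0,0,0],0],
    [[0.4,0,0.6],[0,0,0],0],
    [[0.6,0,0.9],[0,0,0],0],
    [[0.8,0,1.2],[0,0,0],0],
    [[1.0,0,1.5],[0,0,0],0],
    [[1.25,0,1.7],[0,0,0],0],
    [[1.5,0,1.9],[0,0,0],0],
    [[1.75,0,2.1],[0,0,0],0],
    [[2.0,0,2.3],[0,0,0],0],
    [[2.2,0,2.5],[0,0,0],0],
  ],
)

```text
time_s: 3.6
tcp_pos: [0.503, 0.1093, 0.0077]
tcp_rot: [-1.476, 0.634, -0.635]
ft_force: [-1.4, -0.6, 1.1]
gripper_width: 0.0004
```

drive_tool(
  series=[
    [[0.2,0,0.1],[0,0,0],0],
    [[0.4,0,0.2],[0,0,0],0],
    [[0.6,0,0.25],[0,0,0],0],
    [[0.8,0,0.3],[0,0,0],0],
    [[1.0,0,0.35],[0,0,0],0],
    [[1.1,0,0.4],[0,0,0],0],
    [[1.1,0,0.4],[0,0,0],0],
  ],
)

```text
time_s: 4.47
tcp_pos: [0.534, 0.0936, 0.0079]
tcp_rot: [-1.476, 0.634, -0.635]
ft_force: [-0.2, -0.2, 0.2]
gripper_width: 0.0002
```

```bash
python3 - <<'E'
from h import *
d=cap('scene','s1.png');i=cv2.imread('pics/s1.png')[170:320,220:420]
cv2.imwrite('pics/s1c.png',cv2.resize(i,None,fx=4,fy=4,interpolation=cv2.INTER_CUBIC))
print(monitor.observe()['ft_force'])
E
```

```text
[-0.0810864   0.45255258 -0.7028619 ]
```

View pics/s1c.png

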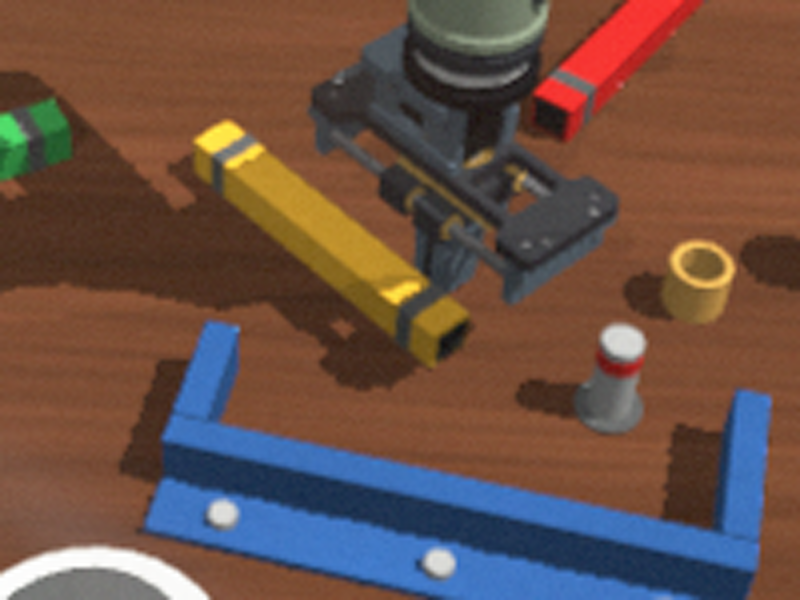

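The tube is angled with its +y end at crop (450,335), left of the post and ahead of the bay. The bystanders are untouched. Next I measure its pose and plan the end push.

```bash
python3 - <<'E'
from go import *
a,b=pickle.load(open('c0.pkl','rb'))
c=lambda L:np.array(L,float)/4+[220,170]
w=ray(a,c([(196,140),(235,122),(468,314),(434,333)]),.03)[:,:2]-[.0025,.001]
q=w2b(w);print(q.round(4))
d=(q[2]+q[3]-q[0]-q[1])/2;print('len',np.linalg.norm(d),'theta',np.degrees(np.arctan2(d[0],d[1])),'mid',q.mean(0))
th=np.arctan2(d[0],d[1]);u=np.array([np.sin(th),np.cos(th)]);n=np.array([u[1],-u[0]])
m=q.mean(0)
for P in [(-.0995,.0738),(-.07,-.14)]: print('perp',n@(m-P))
s=m-.11*u-.036*u;print('start',b2w(s));go([*b2w(s)[0],.008],np.degrees(th))
s2=s-.06*u
E
```

```text
[[-0.2227 -0.2099]
 [-0.2457 -0.1902]
 [-0.1233 -0.0152]
 [-0.1037 -0.0317]]
len 0.21388984505155376 theta 34.3561642573966 mid [-0.17385259 -0.11177272]
perp 0.04334383984839142
perp -0.1016646955575765
start [[ 0.39904981 -0.07797674]]
shift [ 1.06 -0.01 -7.2 ] turn [-0.01 -0.09  0.01] pos [0.534  0.0937 0.008 ] [-0.1  0.5 -0.7] t 4.525
```

drive_tool(
  series=[
    [[-0.6,0,0],[0,0,0],0],
    [[-0.8,-2.0,-1.0],[0,0,0],0],
    [[0,-2.2,-3.0],[0,0,0],0],
    [[0.6,-2.2,-5.0],[0,0,0],0],
    [[1.06,-2.2,-7.2],[0,-0.1,0],0],
    [[1.06,-2.2,-7.2],[0,-0.1,0],0],
    [[1.06,-1.0,-7.2],[0,-0.1,0],0],
    [[1.06,0,-7.2],[0,-0.1,0],0],
    [[1.06,0,-7.2],[0,-0.1,0],0],
  ],
)

```text
time_s: 5.65
tcp_pos: [0.3973, -0.0766, 0.0066]
tcp_rot: [-1.479, 0.629, -0.622]
ft_force: [0.4, 0.6, 0.4]
gripper_width: 0.0007
```

```bash
python3 go.py .399 -.078 .008 34.4
```

```text
shift [ 0.07 -0.05  0.01] turn [ 0.02  0.02 -0.03] pos [ 0.3973 -0.0766  0.0066] [0.4 0.6 0.4] t 5.65
```

drive_tool(
  series=[
    [[0.05,-0.05,0.3],[0,0,0],0],
    [[0.05,-0.05,0.6],[0,0,0],0],
    [[0.05,-0.05,0.9],[0,0,0],0],
    [[0.05,-0.05,1.2],[0,0,0],0],
    [[0.05,-0.05,1.5],[0,0,0],0],
    [[0.05,-0.05,1.8],[0,0,0],0],
    [[0.05,-0.05,2.1],[0,0,0],0],
    [[0.05,-0.05,2.4],[0,0,0],0],
    [[0.05,-0.05,2.7],[0,0,0],0],
    [[0.05,-0.05,3.0],[0,0,0],0],
  ],
)

```text
time_s: 6.9
tcp_pos: [0.4625, -0.0168, 0.0101]
tcp_rot: [-1.482, 0.628, -0.623]
ft_force: [-6.9, -5.8, 9.5]
gripper_width: 0.0005
```

```bash
python3 - <<'E'
from h import *
d=cap('scene','s2.png');i=cv2.imread('pics/s2.png')[170:320,220:420]
cv2.imwrite('pics/s2c.png',cv2.resize(i,None,fx=4,fy=4,interpolation=cv2.INTER_CUBIC))
E
```

```text
(no output)
```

View pics/s2c.png

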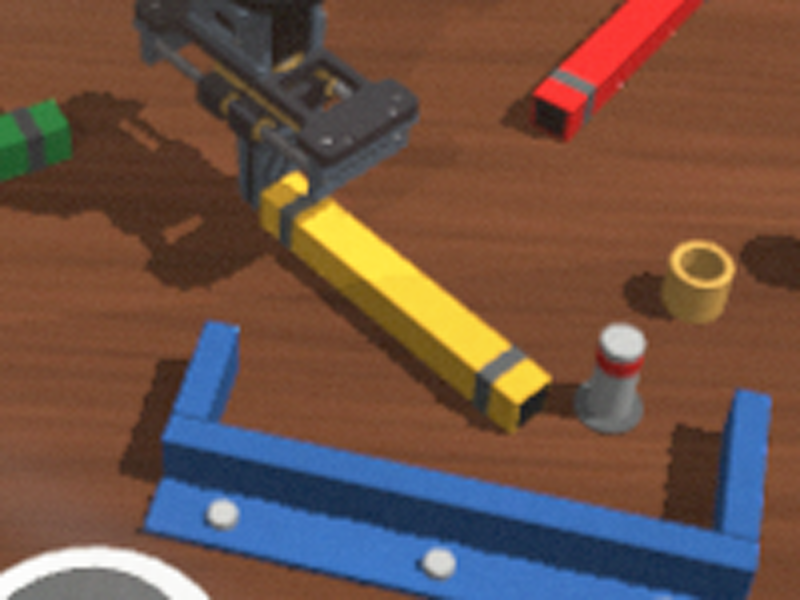

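The tube is sliding in straight, with its +y end at crop (535,395) close to the left of the post at (610,400). I'll check the clearance.

```bash
cat > meas.py <<'E'
from go import *
def meas(L,off):
    a,b=pickle.load(open('c0.pkl','rb'))
    w=ray(a,np.array(L,float)/4+off,.03)[:,:2]-[.0025,.001]
    q=w2b(w);d=(q[2]+q[3]-q[0]-q[1])/2;th=np.arctan2(d[0],d[1]);m=q.mean(0)
    u=np.array([np.sin(th),np.cos(th)]);n=np.array([u[1],-u[0]])
    print(q.round(4).tolist(),'len',np.linalg.norm(d).round(4),'th',np.degrees(th).round(1),'mid',m.round(4))
    for P in [(-.0995,.0738),(-.07,-.14)]: print('perp',(n@(m-P)).round(4))
    return m,u,n
E
python3 - <<'E'
from meas import *
m,u,n=meas([(262,206),(298,172),(550,378),(516,401)],[220,170])
s=monitor.observe();print('tcp bay',w2b([s['tcp_pos']]),s['ft_force'])
go([*s['tcp_pos']])
E
```

```text
[[-0.1767, -0.1541], [-0.2118, -0.1397], [-0.0883, 0.0382], [-0.0667, 0.0222]] len 0.2122 th 33.4 mid [-0.1359 -0.0584]
perp 0.0424
perp -0.0999
tcp bay [[-0.20491577 -0.15844062]] [-1.81638168 -2.31217921  2.39312707]
shift [0. 0. 0.] turn [ 0.01  0.12 -0.  ] pos [ 0.4642 -0.016   0.0101] [-1.8 -2.3  2.4] t 6.95
```

drive_tool(
  series=[
    [[0,0,0.3],[0,0,0],0],
    [[0,0,0.6],[0,0,0],0],
    [[0,0,0.9],[0,0,0],0],
    [[0,0,1.2],[0,0,0],0],
    [[0,0,1.5],[0,0,0],0],
    [[0,0,1.8],[0,0,0],0],
    [[0,0,2.1],[0,0,0],0],
    [[0,0,2.4],[0,0,0],0],
    [[0,0,2.7],[0,0,0],0],
    [[0,0,2.9],[0,0,0],0],
  ],
)

```text
time_s: 8.2
tcp_pos: [0.5253, 0.0438, 0.0099]
tcp_rot: [-1.482, 0.628, -0.624]
ft_force: [-5.4, -4.9, 8.2]
gripper_width: 0.0007
```

drive_tool(
  series=[
    [[0,0,0.2],[0,0,0],0],
    [[0,0,0.4],[0,0,0],0],
    [[0,0,0.4],[0,0,0],0],
  ],
)

```text
time_s: 8.57
tcp_pos: [0.5347, 0.0526, 0.0098]
tcp_rot: [-1.48, 0.627, -0.625]
ft_force: [-4.2, -2.8, 4.4]
gripper_width: 0.0006
```

```bash
python3 - <<'E'
from h import *
d=cap('scene','s3.png');i=cv2.imread('pics/s3.png')[170:320,240:440]
cv2.imwrite('pics/s3c.png',cv2.resize(i,None,fx=4,fy=4,interpolation=cv2.INTER_CUBIC))
print(monitor.observe()['ft_force'])
E
```

```text
[-4.45765779 -2.55494344  4.64098359]
```

View pics/s3c.png

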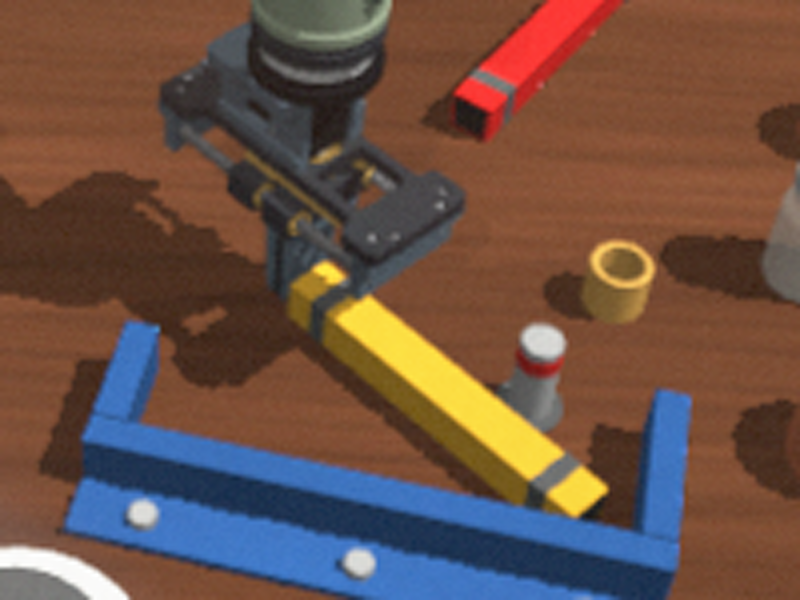

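The tube is now behind the post with its +y end at crop (590,500), near the rail and the +y cheek, and nothing else has moved. Next is the swing.

```bash
python3 - <<'E'
from meas import *
m,u,n=meas([(290,293),(326,262),(607,490),(573,515)],[240,170])
s=monitor.observe();print('tcp bay',w2b([s['tcp_pos']]))
# contact near -y end: 22 mm in from end, near face, standoff
q=m-.088*u-(.015+.016+.02)*n; print('start',q,b2w(q)); go([*b2w(q)[0],.009])
# end: tool at rotation th=0 with tube flat: near face x=-.03 -> tcp x=-.046
for t,x,y in [(20,-.085,-.062),(0,-.046,-.065)]: go([*b2w([[x,y]])[0],.009],t)
E
```

```text
[[-0.1241, -0.0742], [-0.1543, -0.0586], [-0.0309, 0.1209], [-0.0098, 0.1048]] len 0.2151 th 33.5 mid [-0.0798  0.0232]
perp 0.0444
perp -0.0983
tcp bay [[-0.14958116 -0.07708983]]
start [-0.17090465 -0.02192863] [[0.52499786 0.11090755]]
shift [-1.62  0.02  1.12] turn [ 0.01  0.12 -0.  ] pos [0.5348 0.0526 0.0097] [-4.5 -2.6  4.6] t 8.625
shift [1.5  0.02 1.63] turn [ 0.01 -2.38 -0.01] pos [0.5348 0.0526 0.0097] [-4.5 -2.6  4.6] t 8.625
shift [2.63 0.02 2.28] turn [ 0.01 -5.71 -0.01] pos [0.5348 0.0526 0.0097] [-4.5 -2.6  4.6] t 8.625
```

drive_tool(
  series=[
    [[0,0,-0.5],[0,0,0],0],
    [[-0.8,0,-0.6],[0,0,0],0],
    [[-1.7,0,-0.5],[0,0,0],0],
    [[-1.8,0,0.4],[0,0,0],0],
    [[-1.7,0,1.1],[0,0,0],0],
    [[-1.7,0,1.1],[0,0,0],0],
  ],
)

```text
time_s: 9.38
tcp_pos: [0.5247, 0.1126, 0.0094]
tcp_rot: [-1.477, 0.624, -0.627]
ft_force: [-0.6, 0.2, 0.6]
gripper_width: 0.0001
```

```bash
python3 - <<'E'
from meas import *
c=np.array([-.054,.061])
for t in (33,22,11,3):
    r=np.radians(t);q=c-.134*np.array([np.sin(r),np.cos(r)])-.031*np.array([np.cos(r),-np.sin(r)])
    print(t,q);go([*b2w(q)[0],.009],t)
E
```

```text
33 [-0.15298042 -0.03449805]
shift [ 0.78  0.01 -0.04] turn [-0.02 -0.21  0.01] pos [0.5247 0.1126 0.0094] [-0.6  0.2  0.6] t 9.375
22 [-0.13293998 -0.05162983]
shift [ 1.65  0.01 -0.14] turn [-0.02 -2.05  0.01] pos [0.5247 0.1126 0.0094] [-0.6  0.2  0.6] t 9.375
11 [-0.10999885 -0.06462296]
shift [ 2.53  0.01 -0.07] turn [-0.02 -3.88  0.01] pos [0.5247 0.1126 0.0094] [-0.6  0.2  0.6] t 9.375
3 [-0.09197053 -0.07119394]
shift [3.15 0.02 0.09] turn [-0.01 -5.21  0.01] pos [0.5247 0.1126 0.0094] [-0.6  0.2  0.6] t 9.375
```

drive_tool(
  series=[
    [[0.4,0,0],[0,-0.1,0],0],
    [[0.8,0,-0.05],[0,-0.2,0],0],
    [[1.1,0,-0.1],[0,-0.85,0],0],
    [[1.4,0,-0.13],[0,-1.5,0],0],
    [[1.65,0,-0.14],[0,-2.05,0],0],
    [[1.95,0,-0.12],[0,-2.7,0],0],
    [[2.25,0,-0.1],[0,-3.3,0],0],
    [[2.55,0,-0.07],[0,-3.9,0],0],
    [[2.85,0,0],[0,-4.5,0],0],
    [[3.1,0,0.08],[0,-5.1,0],0],
  ],
)

```text
time_s: 10.62
tcp_pos: [0.589, 0.0454, 0.0092]
tcp_rot: [-1.561, 0.211, -0.207]
ft_force: [-3.5, 0.1, 2.6]
gripper_width: 0.0
```

```bash
python3 - <<'E'
from h import *
d=cap('scene','s4.png');i=cv2.imread('pics/s4.png')[170:320,240:440]
cv2.imwrite('pics/s4c.png',cv2.resize(i,None,fx=4,fy=4,interpolation=cv2.INTER_CUBIC))
E
```

```text
(no output)
```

View pics/s4c.png

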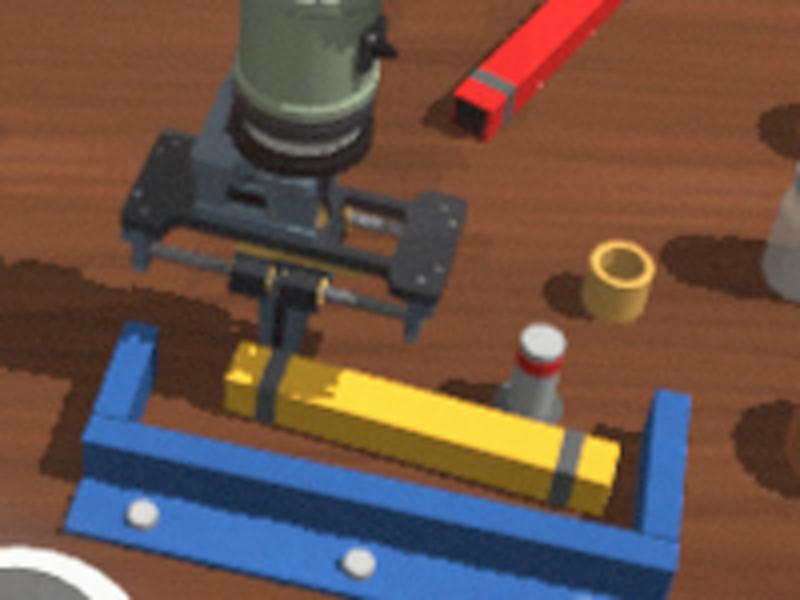

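The tube now lies nearly parallel to the rail inside the bay, from crop (235,375) to (610,475), with a gap left to the rail. It still has to be pressed home.

```bash
python3 - <<'E'
from meas import *
m,u,n=meas([(226,375),(244,343),(621,440),(607,475)],[240,170])
s=monitor.observe();print('tcp bay',w2b([s['tcp_pos']]))
for x,y in [(m[0]-.060,m[1]-.01),(-.046,m[1])]: print(x,y);go([*b2w([[x,y]])[0],.009],0)
E
```

```text
[[-0.0535, -0.0962], [-0.0793, -0.0917], [-0.0668, 0.1252], [-0.0409, 0.1199]] len 0.2169 th 3.3 mid [-0.0601  0.0143]
perp 0.0428
perp 0.0009
tcp bay [[-0.09355157 -0.07328691]]
-0.12013511782739093 0.0043116817326614935
shift [-1.05  0.01  2.53] turn [ 0.01 -0.6  -0.  ] pos [0.5904 0.045  0.0093] [-1.3 -0.8 -0.5] t 10.675
-0.046 0.014311681732661494
shift [1.4  0.01 3.01] turn [ 0.01 -0.6  -0.  ] pos [0.5904 0.045  0.0093] [-1.3 -0.8 -0.5] t 10.675
```

drive_tool(
  series=[
    [[-0.5,0,0],[0,-0.3,0],0],
    [[-0.7,0,1.3],[0,-0.6,0],0],
    [[-0.7,0,2.6],[0,-0.6,0],0],
    [[-0.5,0,2.85],[0,-0.6,0],0],
    [[-0.2,0,2.9],[0,-0.6,0],0],
    [[0.1,0,2.92],[0,-0.6,0],0],
    [[0.4,0,2.94],[0,-0.6,0],0],
    [[0.7,0,2.96],[0,-0.6,0],0],
    [[0.95,0,2.98],[0,-0.6,0],0],
    [[1.15,0,3.0],[0,-0.6,0],0],
  ],
)

```text
time_s: 11.92
tcp_pos: [0.6455, 0.1234, 0.0093]
tcp_rot: [-1.566, 0.166, -0.158]
ft_force: [-5.7, 1.6, 4.1]
gripper_width: 0.0005
```

drive_tool(
  series=[
    [[0.1,0,0],[0,0,0],0],
    [[0.2,0,0],[0,0,0],0],
    [[0.25,0,0],[0,0,0],0],
    [[0.3,0,0],[0,0,0],0],
  ],
)

```text
time_s: 12.42
tcp_pos: [0.6534, 0.1216, 0.0093]
tcp_rot: [-1.566, 0.167, -0.157]
ft_force: [-8.1, 0.9, 5.0]
gripper_width: 0.0007
```

drive_tool(
  series=[
    [[0.07,0,0],[0,0,0],0],
    [[0.12,0,0],[0,0,0],0],
    [[0.12,0,0],[0,0,0],0],
  ],
)

```text
time_s: 12.8
tcp_pos: [0.6545, 0.1212, 0.0093]
tcp_rot: [-1.567, 0.17, -0.153]
ft_force: [-12.5, 1.1, 9.7]
gripper_width: 0.0005
```

drive_tool(
  series=[
    [[0.1,0,0],[0,0,0],0],
    [[0.2,0,0],[0,0,0],0],
    [[0.2,0,0],[0,0,0],0],
  ],
)

```text
time_s: 13.18
tcp_pos: [0.6545, 0.1212, 0.0095]
tcp_rot: [-1.567, 0.181, -0.144]
ft_force: [-26.4, 5.3, 19.4]
gripper_width: 0.001
```

```bash
python3 - <<'E'
from h import *
for nm,(r,c) in {'scene':(210,240),'side':(180,120)}.items():
    cap(nm,'e_%s.png'%nm);i=cv2.imread('pics/e_%s.png'%nm)[r:r+130,c:c+200]
    cv2.imwrite('pics/e_%sc.png'%nm,cv2.resize(i,None,fx=4,fy=4,interpolation=cv2.INTER_CUBIC))
E
```

```text
(no output)
```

View pics/e_sidec.png

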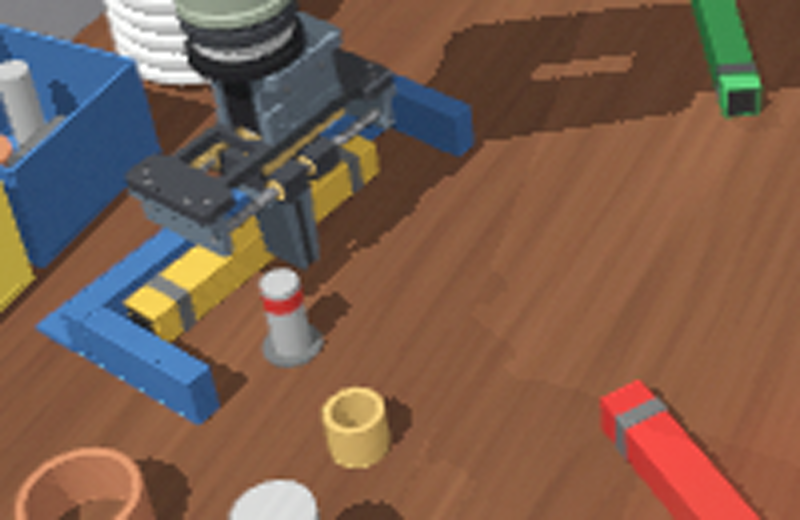

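The side view shows the tube along the rail at crop (140,300) to (370,160), behind the post. Force rose to 26 N with no further motion, so it is bottomed out. I'll retreat and check.

drive_tool(
  series=[
    [[-0.3,0,0],[0,0,0],0],
    [[-0.7,0,0],[0,0,0],0],
    [[-1.3,0,0],[0,0,0],0],
    [[-1.6,-1.5,0],[0,0,0],0],
    [[-2.5,-3.5,-1.0],[0,0,0],0],
    [[-4.5,-5.0,-2.5],[0,0,0],0],
    [[-6.0,-6.0,-4.0],[0,0,0],0],
    [[-6.0,-6.0,-6.0],[0,0,0],0],
    [[-6.0,-6.0,-6.0],[0,0,0],0],
  ],
)

```text
time_s: 14.4
tcp_pos: [0.4516, -0.0209, 0.1906]
tcp_rot: [-1.565, 0.159, -0.165]
ft_force: [0.3, 0.2, -0.5]
gripper_width: 0.0003
```

```bash
python3 - <<'E'
from h import *
o=[]
for nm,(r,c) in {'scene':(230,240),'side':(180,120)}.items():
    cap(nm,'f_%s.png'%nm);i=cv2.imread('pics/f_%s.png'%nm)[r:r+100,c:c+190]
    o.append(cv2.resize(i,None,fx=3,fy=3,interpolation=cv2.INTER_CUBIC))
cv2.imwrite('pics/f.png',np.vstack(o))
E
```

View pics/f.png

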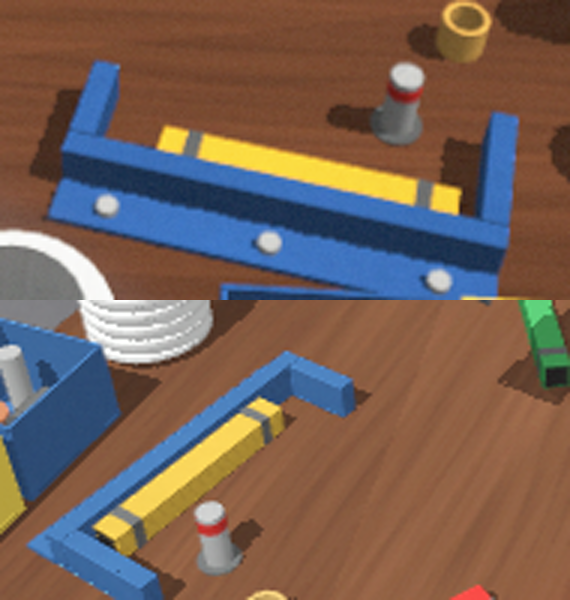

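The tube lies inside the bay along the rail and the post and bystanders are undisturbed. I'll check numerically that it is flush, using the tube's near top edge in both views.

```bash
python3 - <<'E'
from meas import *
a,b=pickle.load(open('c0.pkl','rb'))
print('scene near edge',w2b(ray(a,np.array([(166,127),(461,187)])/3+[240,230],.03)[:,:2]-[.0025,.001]).round(4))
# colour edge: fit yellow-top near edge in scene, subpixel
for nm,d,(r,c) in (('scene',a,(230,240)),('side',b,(180,120))):
    im=cv2.imread('pics/f_%s.png'%nm).astype(float)
    y=(im[:,:,2]+im[:,:,1])/2-im[:,:,0]  # yellowness
    for s in (-.07,-.04,-.01,.03,.07):
        # sample along bay x at constant y, z=.03, through the tube top
        off=np.array([.0025,.001]) if nm=='scene' else -np.array([.0025,.001])
        xs=np.arange(-.06,.02,.0005);w=b2w(np.c_[xs,0*xs+s])+off
        q=proj(d,np.c_[w,0*xs+.03]).astype(np.float32)
        v=cv2.remap(y.astype(np.float32),q[None,:,0],q[None,:,1],cv2.INTER_LINEAR)[0]
        k=np.where(v>v.max()*.5)[0];print(nm,s,'yellow x',xs[k[0]].round(4),xs[k[-1]].round(4))
E
```

```text
scene near edge [[-0.029  -0.0929]
 [-0.0324  0.1248]]
scene -0.07 yellow x -0.06 -0.0325
scene -0.04 yellow x -0.0325 -0.0095
scene -0.01 yellow x -0.0325 -0.0095
scene 0.03 yellow x -0.0325 -0.0095
scene 0.07 yellow x -0.0325 -0.0095
side -0.07 yellow x -0.06 -0.0355
side -0.04 yellow x -0.053 0.0005
side -0.01 yellow x -0.053 0.0
side 0.03 yellow x -0.0535 0.001
side 0.07 yellow x -0.053 0.0
```

```bash
python3 -c "
from workcell import workorder;print(workorder.finish_job())"
```

```text
the job is handed in; nothing more can be done
None
```

The yellow tube is lying flat in the blue bay, along the back rail, and I've handed the job in at about 14.5 s of the 72 s. I pushed it with closed fingertips the whole way:
1. I pushed the +y end to angle the tube about 34° past the post.
2. I pushed the -y end to slide it in behind the post.
3. I swung the -y end round to within about 3° of the rail, then pressed at mid-length until it stopped. It did not move further as the force rose to about 26 N forwards and 19 N upwards.

**Last checks**
- **Flush with the rail:** With the arm clear, the tube's near edge was parallel to the rail at four points in each camera view. It measured about -32.5 mm against the ideal -30 mm in one view, within the 2–3 mm calibration offset. The other view put the far edge at the rail face.
- **Disagreeing readings:** The fifth point (y = -70 mm), on the tube's dark band, gave no usable reading. My hand-picked edge points suggested about 1° of skew, which the edge samples did not show.
- **Other parts:** The post, bush and the red and green bars looked unmoved. I did not measure the other parts at the end, but the pushes stayed away from them.

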